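# Let the red ball roll into the keeping box with the joystick, then shut the lid

## Robot

A 7-joint arm with a two-finger parallel gripper is mounted at the origin on the work surface. World frame = base frame: x ahead of the robot, y to its left, z up, the work surface at z = 0. Lengths are in m, angles in rad, forces in N, time in s.
With the tool pointing down it reaches from about 0.4 to 0.85 m from the base axis. Payload 6.9 kg.
Tool frame: the origin (TCP) lies midway between the tips of the shut fingers; the grasp point (between the pads) lies behind it (ctrl.pinch_z is the z of the grasp point in the tool frame, in m); z points along the fingers, y is the direction in which the jaws open and shut (so a half turn about z gives the same grasp; the last joint's range is limited). The gripper opens to 85 mm and grips with 20 to 120 N. Pads are 22 mm wide; open, the fingers measure 114 mm over their backs; the gripper's body (76 mm by 85 mm) begins 54 mm behind the grasp point. The pads swing forward as they close: fully open they stand 13 mm farther back than shut.
Start: joints at [-1.198, 0.507, -0.238, 1.5, 0.126, 1.149, -0.155], TCP at [0.165, 0.603, 0.231] pointing down, gripper open.
Joint ranges: [-3.08, 3.08], [-0.24, 2.05], [-1.43, 1.35], [0, 2.5], [-1.52, 4.66], [0.17, 1.96], [-2.89, 2.89]. Speed limits (rad/s): [2.39, 2.39, 3.14, 3.14, 3.14, 3.14, 3.14].

## Interface

Orientations are given as a unit quaternion [w, x, y, z].
In Python, from station import ctrl, get_state, vision, ticket, models gives the robot as it stands. Calls block until the motion is done:
- ctrl.movep(position, orientation): joint-space move of the TCP to a pose.
- ctrl.movel(position, frame=None, max_speed=0.15): straight line of the TCP; frame=None keeps the orientation; max_speed is the mean speed in m/s.
- ctrl.set_joints(angles): joint-space move.
- ctrl.ungrasp() and ctrl.close_gripper(force=None): open the fingers fully, or close them until they stop; force is the grip in N (None keeps the last).
- ctrl.pause(seconds).
- ctrl.ik(position, orientation): joint angles nearest the present ones, or None.
- get_state(): the state.
- vision.grab_frame(name): name is "scene" or "top" or "wrist"; returns (picture, depth): 400x640x3 uint8, blue, green, red; 400x640 float32, m along the optical axis (not along the pixel's ray), 0 where there is no reading.
- vision.camera_info(name): a dict with "mtx" (3x3 intrinsics, pixels), "R" (3x3) and "t" (3): a world point X has camera coordinates R X + t; the wrist camera has in their place "hand_eye" (4x4, takes a point from camera to tool coordinates, whose origin is the TCP and whose axes are the flange's). Camera axes: x right, y down, z forward; pixel columns grow to the right and rows downward; lengths in m; the calibration is good to about 2 mm. A picture is of the moment at which its call begins: read the wrist's pose just before it. camera_info takes no time and is no camera call.
A pose or a line that the arm cannot do raises ctrl.Unreachable and nothing moves.
- ticket.close_job(): hands the job in, once; it reports no verdict.
Trained networks look in the newest picture that a camera, given by its name, has taken for a name from the list of things; names that differ only in an ending like _2 or _b are one class to them, and where a whole thing is asked for, a point or a joint stands for the part that bears it (a point fixed in the world has none). Each returns a list of dicts, best first, with "p" (0 to 1); they miss things now and then, are a little off and sometimes report something else, mostly with a low value. They report only what shows in the picture. A call takes as long as a camera call. They do not tell look-alikes from the thing itself.
- models.recognise(camera, target): "point" ([column, row] in pixels, amid what is visible of it).
- models.masks_of(camera, target): "mask" (400x640 bool, what is visible of it) and "point" ([column, row] in pixels, amid what is visible of it).
The state is a dict: "time": time; "qpos": joint angles; "qd": joint speeds; "tau": joint torques, N m; "tcp_pos": TCP position; "eef_rot": TCP orientation; "contact_force": force on the tool from outside, world axes, zero at the start; "wrist_torque": the same for the moment, N m; "width": finger opening in m.
Only numpy, scipy, OpenCV 4.12 (cv2) and the standard library are available. Lean on these libraries where they do the work, as an engineer would, in place of code of your own. Each camera call takes 0.05 s, during which the arm holds its last target. There are 200 camera calls.

## Task

Put the red ball of the wooden ball game away: tilt the joystick towards the side of the lane where the red ball waits, hold it over until that ball has rolled into the box, then let the stick spring back to the middle and shut the box's lid fully. The blue ball must stay waiting behind the gate; do not touch the balls, and leave the cup, the puzzle box and the two puzzle tiles where they are.

Things in the scene. Friction and masses are not known exactly. Their poses are not given: they have to be found in the camera images.
- game: Wooden tabletop ball game fixed to the table, 176 mm (own x) by 335 mm (own y, -200 to +135 mm). Origin at table height under the gate's middle, z up. From -y to +y: dark joystick console (y -200 to -110, 75 mm high), two open lanes with 75 mm walls, gate at y = 0, keeping box (y +5 to +135)
- lanes (a point): Middle of the two open-topped white lanes, at (0, -54, 70) mm in the game's frame, on top of the divider between them. They run along y (-104 to -4 mm), centred at x = +45 and -45 mm, and slope gently down to the gate. A freed ball rolls over a sill into the box by itself; allow it about 1 s
- gate (a joint): Sideways place of the yellow gate plate (120 mm wide, top 75 mm high) that blocks both lanes at 0; m, along the game's x. The stick drives it from below, -0.12 m per rad of lean: the lane on the side to which the stick leans opens (passable from about 0.4 rad), the other stays blocked. It shuts again as soon as the stick is let go
- box_in (a point): Centre of the keeping box's floor, at (0, 70, 8) mm in the game's frame. Inside 156 mm (x) by 112 mm (y), walls 85 mm high, with a 45 mm high partition at x = 0; open towards the gate above a 28 mm sill
- stick (a joint): Lean of the joystick, rad: 0 = upright, positive = knob towards the game's own +x, negative = towards its -x; stops at +-0.55. A spring (0.8 N m/rad, about 4 N at the knob for full lean) returns it to 0. It leans only along x. Pivot on the console at (0, -155, 75) mm in the game's frame
- stick_knob (a point): Centre of the joystick's black ball knob, 40 mm in diameter, 100 mm from the pivot, so 175 mm above the table when upright; below it is a steel rod of 12 mm diameter with a rubber boot at its foot
- lid (a joint): Opening of the keeping box's lid, rad: 0 = shut flat on the box, about 1.57 = standing upright, at most 2.0 (leaning back over +y). It starts open, at 1.35 to 1.95. Its stiff hinge (about 0.14 N m) keeps it where it is left, so it must be pushed all the way down
- lid_hinge (a point): Middle of the lid's hinge line, which runs along the game's x at (0, 135, 85) mm in its frame. From here the lid reaches 128 mm towards -y when shut; it is a dark wood board 180 mm wide and 8 mm thick without a handle, its top face 93 mm above the table when shut
- lid_edge (a point): Middle of the lid's free edge, on its outer (top when shut) face, which carries a green stripe; 128 mm from the hinge line. With the lid open that face looks to the game's +y
- red_ball: Red plastic ball, 60 mm in diameter, origin at its centre, about 40 to 85 g; at first resting in one of the two lanes (either) against the gate, centre about 66 mm above the table
- blue_ball: Blue plastic ball, the same size, waiting in the other lane
- cup: Bystander: clear drinking cup with blue cap and straw, 78 mm wide, 160 mm high, origin under its middle
- puzzle_box: Bystander: flat green and yellow puzzle box 110 x 150 x 45 mm, origin under its middle
- tile_a: Bystander: wooden puzzle tile with a green band, 90 x 70 x 12 mm, origin under its middle
- tile_b: Bystander: wooden puzzle tile with a blue band, 90 x 70 x 12 mm, origin under its middle
Not all that is in view belongs to the job. Several things have the shape of the blue_ball; the one meant has the colours described above.

How it is judged:
On the way, in this order (a step that is already met when the one before it is completed fails the run):
1. the stick leans towards the red ball's side (more than 0.25 rad) while the red ball has come to lie in the box (((x of blue_ball in the frame of game below 0 m and value of joint stick above 0.25 rad) or (x of blue_ball in the frame of game above 0 m and value of joint stick below -0.25 rad)) and y of red_ball in the frame of game between 0.03 and 0.13 m and x of red_ball in the frame of game between -0.08 and 0.08 m and z of red_ball in the frame of game between 0.02 and 0.055 m), for 0.1 s.
2. the stick is let go and is back at the middle (within 0.08 rad), the red ball still in the box (value of joint stick between -0.08 and 0.08 rad and y of red_ball in the frame of game between 0.03 and 0.13 m and x of red_ball in the frame of game between -0.08 and 0.08 m and z of red_ball in the frame of game between 0.02 and 0.055 m), for 0.3 s.
3. the lid is shut (below 0.06 rad) over the red ball (value of joint lid below 0.06 rad and y of red_ball in the frame of game between 0.03 and 0.13 m and x of red_ball in the frame of game between -0.08 and 0.08 m and z of red_ball in the frame of game between 0.02 and 0.055 m), for 0.2 s.
At the end, for the whole second after the job is handed in: The red ball lies still on the floor of the keeping box, the blue ball still waits in its lane behind the gate, the stick is upright (within 0.08 rad) and the lid is shut (below 0.06 rad) (all of step 3 and y of blue_ball in the frame of game between -0.1 and -0.015 m and z of blue_ball in the frame of game above 0.05 m and value of joint stick between -0.08 and 0.08 rad and linear speed of each of red_ball, blue_ball below 0.05 m/s); the robot touches nothing.
It fails at once if the blue ball leaves its lane (not (y of blue_ball in the frame of game between -0.1 and -0.015 m and z of blue_ball in the frame of game above 0.05 m)).
It fails at once if the robot touches a ball (contact force between any of the fingers, the arm and red_ball above 0.5 N or contact force between any of the fingers, the arm and blue_ball above 0.5 N).
It fails at once if a bystander is moved by more than 20 mm (distance of any of cup, puzzle_box, tile_a, tile_b from where it was at the start of the episode above 0.02 m).
It also fails if it takes over 45 s, if anything falls off the work surface, if the arm or the gripper's body presses on something with over 40 N, if the wrist force passes 120 N, or if a joint passes its speed limit or range.

## Working session

There is one attempt and no reset: what is moved stays moved. The work goes in short steps, each a Python script; the robot and the scene stay as the last script left them, time stands still between calls to the robot, and variables do not carry over. Pictures are saved under pics/ and viewed, about 8 in all and at most 12, crops included, and the job is handed in when it is done.

```bash
mkdir -p pics; ls; cat > h.py <<'E'
import numpy as np, cv2
from station import ctrl,get_state,vision,ticket,models
def cloud(cam):
    im,d=vision.grab_frame(cam); i=vision.camera_info(cam)
    v,u=np.mgrid[0:400,0:640]; K=i["mtx"]
    P=np.stack([(u-K[0][2])/K[0][0]*d,(v-K[1][2])/K[1][1]*d,d],-1)
    W=(P-np.array(i["t"]))@np.array(i["R"])
    W[d<=0]=np.nan
    return im,W
E
python3 - <<'E'
from h import *
for c in("top","scene"):
    im,W=cloud(c); cv2.imwrite(f"pics/{c}0.png",im); np.save(f"{c}0.npy",W)
    for t in("stick_knob","lid_edge","gate","red_ball","blue_ball","cup","puzzle_box","tile_a"):
        for r in models.recognise(c,t)[:3]:
            p=np.round(r["point"]).astype(int); print(c,t,round(r["p"],2),p,np.round(W[min(p[1],399),min(p[0],639)],3))
print(get_state()["time"],ctrl.pinch_z,get_state()["eef_rot"])
E
```

```text
pics
top stick_knob 0.68 [392 205] [ 0.574 -0.162  0.193]
top stick_knob 0.6 [209 170] [0.698 0.365 0.012]
top lid_edge 0.94 [280 231] [0.508 0.127 0.19 ]
top lid_edge 0.24 [388 205] [ 0.575 -0.153  0.186]
top gate 0.48 [394 205] [ 0.574 -0.167  0.192]
top red_ball 0.63 [350 231] [ 0.509 -0.058  0.094]
top blue_ball 0.79 [341 203] [ 0.588 -0.034  0.092]
top blue_ball 0.46 [349 231] [ 0.509 -0.055  0.1  ]
top cup 0.76 [496 242] [ 0.477 -0.455  0.117]
top puzzle_box 0.93 [450 178] [ 0.664 -0.355  0.049]
top tile_a 0.96 [210 171] [0.695 0.362 0.014]
top tile_a 0.59 [172 239] [0.489 0.474 0.008]
scene stick_knob 0.55 [250 212] [ 0.582 -0.165  0.152]
scene lid_edge 0.94 [343 177] [0.51  0.128 0.16 ]
scene gate 0.73 [251 216] [ 0.585 -0.164  0.139]
scene red_ball 0.67 [282 207] [ 0.516 -0.064  0.091]
scene red_ball 0.55 [295 227] [ 0.608 -0.046  0.088]
scene red_ball 0.53 [304 219] [ 0.571 -0.011  0.077]
scene blue_ball 0.8 [274 279] [ 0.75  -0.138  0.053]
scene blue_ball 0.67 [294 224] [ 0.599 -0.047  0.092]
scene cup 0.84 [145 229] [ 0.521 -0.455  0.107]
scene puzzle_box 0.78 [184 281] [ 0.687 -0.367  0.047]
scene tile_a 0.91 [434 194] [0.501 0.464 0.012]
scene tile_a 0.74 [433 241] [0.704 0.355 0.012]
0.9 -0.0187 [-3.66206260e-06  1.33509681e-01  9.91047509e-01  2.07439684e-05]
```

```bash
python3 - <<'E'
import cv2,numpy as np
a=cv2.imread("pics/top0.png")[100:300,130:530];b=cv2.imread("pics/scene0.png")[120:320,100:500]
cv2.imwrite("pics/v1.png",np.vstack([cv2.resize(a,(600,300)),cv2.resize(b,(600,300))]))
E
```

```text
(no output)
```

View pics/v1.png

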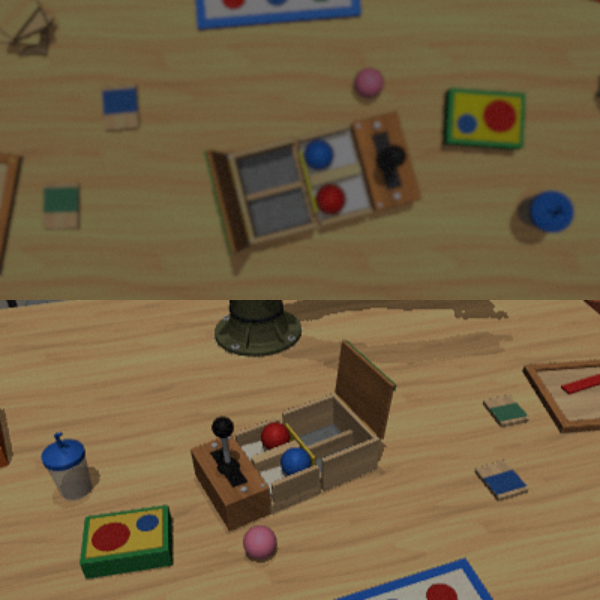

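The top picture (upper half) shows the red ball at about (350,231) px, nearer the robot, and the blue ball at (341,203), farther away. The console and black knob are at (392,205), and the open lid is at (280,231). Game +y points to world +y, so red waits on the game's -x side. Next I fit the pose.

```bash
cat >> h.py <<'E'
from scipy.optimize import least_squares
def sph(P,r,c0):
    f=lambda c:np.linalg.norm(P-c,axis=1)-r
    return least_squares(f,c0,loss="soft_l1",f_scale=.002).x
E
python3 - <<'E'
from h import *
A={}
for c in("top","scene"):
    im=cv2.imread(f"pics/{c}0.png").astype(int); W=np.load(f"{c}0.npy"); B,G,R=im[...,0],im[...,1],im[...,2]
    near=(np.hypot(W[...,0]-.548,W[...,1]+.04)<.09)&(W[...,2]>.06)
    for n,m in(("red",(R>1.8*G)&(R>1.8*B)),("blue",(B>1.5*R)&(B>1.3*G))):
        P=W[m&near]; C=sph(P,.03,P.mean(0)-[0,0,.02]); A[c+n]=C; print(c,n,len(P),C.round(4))
    P=W[(np.hypot(W[...,0]-.58,W[...,1]+.16)<.05)&(W[...,2]>.155)&(W[...,2]<.2)]
    K=sph(P,.02,P.mean(0)); print(c,"knob",len(P),K.round(4))
    d=A[c+"blue"]-A[c+"red"]; print("yaw",np.arctan2(d[1],d[0]),"dist",np.linalg.norm(d))
    m=(W[...,2]>.066)&(W[...,2]<.09)&(np.hypot(W[...,0]-.54,W[...,1]+.02)<.24)&(W[...,1]<.15)&(W[...,1]>-.25)
    print(c,cv2.minAreaRect(W[m][:,:2].astype(np.float32)))
    E=W[(W[...,2]>.1)&(abs(W[...,1]-.11)<.08)&(abs(W[...,0]-.52)<.13)]
    ce=E.mean(0);n=np.linalg.svd(E-ce)[2][2]; print("lid",len(E),ce.round(3),n.round(3),"zmax",np.percentile(E[:,2],99),np.abs((E-ce)@n).mean())
E
```

```text
top red 280 [ 0.5064 -0.0612  0.0646]
top blue 286 [ 0.5916 -0.0389  0.0645]
top knob 181 [ 0.5797 -0.1684  0.1749]
yaw 0.256387338068931 dist 0.08810555972199835
top ((0.5487987399101257, -0.049034640192985535), (0.1772526502609253, 0.33686473965644836), 14.764688491821289)
lid 945 [0.503 0.125 0.176] [-0.246  0.953 -0.176] zmax 0.21446763862969964 0.002174311551943569
scene red 252 [ 0.5037 -0.0594  0.066 ]
scene blue 265 [ 0.5892 -0.0375  0.066 ]
scene knob 170 [ 0.5774 -0.1666  0.1763]
yaw 0.24967570544448953 dist 0.08830919352746995
scene ((0.5474509000778198, -0.046074822545051575), (0.18370270729064941, 0.34053298830986023), 14.883818626403809)
lid 1339 [0.51  0.126 0.163] [-0.252  0.957 -0.145] zmax 0.21371160995168464 0.0016527698415121912
```

```bash
cat >> h.py <<'E'
YAW=.256; O=np.array([.539,-.0175,0]); c,s=np.cos(YAW),np.sin(YAW)
RG=np.array([[c,-s,0],[s,c,0],[0,0,1]])
g2w=lambda p:O+RG@(np.array(p)/1000)
def quat(a): return [0,np.cos(a/2),np.sin(a/2),0]
def stat(t=""):
    S=get_state(); print(t,"t",round(S["time"],2),"F",np.round(S["contact_force"],1),"tcp_g",np.round(RG.T@(np.array(S["tcp_pos"])-O)*1000,1))
E
python3 - <<'E'
from h import *
stat()
q0=np.array(get_state()["qpos"]); best=[]
for a in(YAW,YAW+np.pi):
    q=ctrl.ik(g2w([55,-155,300]),quat(a)); print(a,None if q is None else np.round(q,2))
    if q is not None: best.append((np.abs(np.array(q)-q0).max(),a))
a=min(best)[1]; print("use",a); Q=quat(a)
ctrl.close_gripper()
p=np.array(get_state()["tcp_pos"]); ctrl.movel(p+[0,0,.12],max_speed=.3)
ctrl.movep(g2w([55,-155,300]),Q); stat("above")
ctrl.movel(g2w([55,-155,147]),max_speed=.15); stat("beside")
im,W=cloud("scene"); cv2.imwrite("pics/s1.png",cv2.resize(im[120:320,150:450],(750,500)))
E
```

```text
t 0.9 F [-0.3  0.1 -0. ] tcp_g [-204.4  694.6  231.3]
0.256 [-0.14  0.57  0.64  1.31 -0.33  1.37 -0.83]
3.3975926535897933 [ 0.04  0.52  0.29  1.31 -0.14  1.33  2.15]
use 0.256
above t 5.33 F [0.3 0.2 0.7] tcp_g [  55.6 -153.9  299.9]
beside t 6.5 F [-0.6 -0.2  0.7] tcp_g [  55.4 -155.5  148. ]
```

View pics/s1.png

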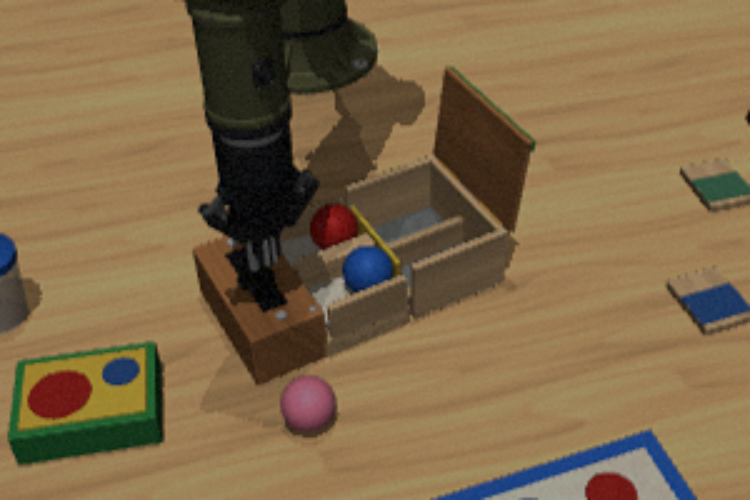

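The closed fingers (about (265,260) in the crop) stand on the near side of the knob, clear of it. Both balls are still waiting. I'll push now.

```bash
python3 - <<'E'
from h import *
for x in(30,5,-15):
    ctrl.movel(g2w([x,-155,147]),max_speed=.08); stat(x)
ctrl.pause(1.2); stat()
for c in("top","scene"):
    im,W=cloud(c); cv2.imwrite(f"pics/{c}2.png",im)
    B,G,R=[im[...,i].astype(int) for i in range(3)]; Wg=(W-O)@RG
    box=(abs(Wg[...,0])<.08)&(Wg[...,1]>-.1)&(Wg[...,1]<.14)&(Wg[...,2]>.01)&(Wg[...,2]<.12)
    for n,m in(("red",(R>1.8*G)&(R>1.8*B)),("blue",(B>1.5*R)&(B>1.3*G))):
        P=Wg[m&box]
        if len(P)>15: print(c,n,len(P),sph(P,.03,P.mean(0)-[0,0,.02]).round(3))
a=cv2.imread("pics/top2.png")[150:275,250:450];b=cv2.imread("pics/scene2.png")[140:280,200:400]
cv2.imwrite("pics/v2.png",np.hstack([cv2.resize(a,(400,280)),cv2.resize(b,(400,280))]))
E
```

```text
30 t 7.01 F [ 0.3  0.2 -0.2] tcp_g [  30.3 -155.1  147.6]
5 t 7.47 F [2.3 1.9 0.2] tcp_g [   5.6 -154.8  147.1]
-15 t 7.87 F [ 4.3  0.1 -1.1] tcp_g [ -14.2 -155.1  147.2]
 t 9.07 F [ 5.   0.2 -1. ] tcp_g [ -15.  -155.1  147. ]
top red 299 [-0.044  0.094  0.038]
top blue 285 [ 0.048 -0.034  0.065]
scene red 250 [-0.046  0.096  0.039]
scene blue 258 [ 0.046 -0.032  0.066]
```

View pics/v2.png

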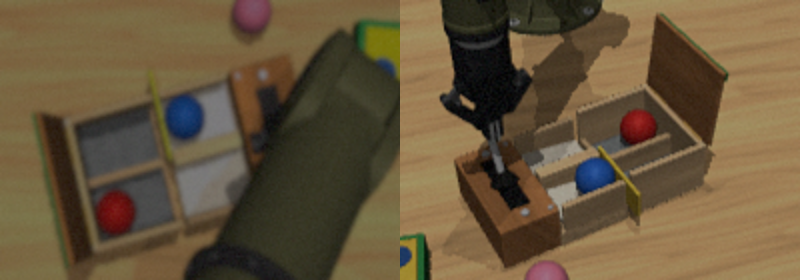

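Red lies in the box at (-45, 95, 38) mm. Blue is still at (47, -33, 66) mm, and the stick is leaning over with about 5 N on it. Next I release the stick and go behind the lid.

```bash
python3 - <<'E'
from h import *
ctrl.movel(g2w([60,-155,147]),max_speed=.08); ctrl.pause(.6); stat("released")
ctrl.movel(g2w([60,-155,300]),max_speed=.2)
im,W=cloud("scene"); Wg=(W-O)@RG
P=Wg[(abs(Wg[...,0])<.045)&(abs(Wg[...,1]+.155)<.04)&(Wg[...,2]>.155)&(Wg[...,2]<.205)]
print("knob",len(P),sph(P,.02,P.mean(0)).round(3))
ctrl.movel(g2w([0,200,300]),max_speed=.25)
ctrl.movel(g2w([0,200,185]),max_speed=.15); stat("behind")
im,W=cloud("scene"); cv2.imwrite("pics/s3.png",cv2.resize(im[120:290,200:440],(720,510)))
E
```

```text
released t 10.86 F [-0.1 -1.1  0.4] tcp_g [  60. -155.  147.]
knob 172 [-0.001 -0.154  0.176]
behind t 14.33 F [-0.   0.5 -0.1] tcp_g [  0.6 199.6 185.7]
```

View pics/s3.png

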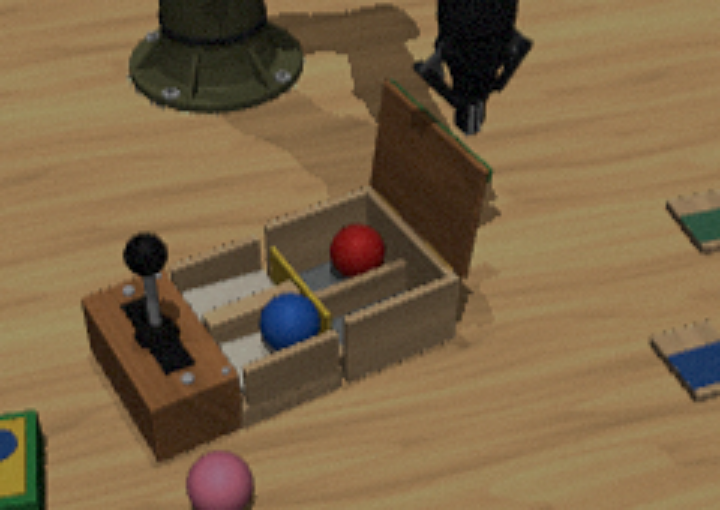

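The stick is upright (knob at x = -1 mm), the gate is back across both lanes, and the fingers are behind the lid at about (468,110) in the crop. Now the closing arc.

```bash
python3 - <<'E'
from h import *
for ph in(1.75,1.5,1.3,1.1,.9,.7,.5,.35,.2,.08,0):
    y=135-100*np.cos(ph)+8*np.sin(ph)+14.5; z=85+100*np.sin(ph)+8*np.cos(ph)
    ctrl.movel(g2w([0,y,z]),max_speed=.08); stat(round(ph,2))
z=93
while z>87:
    F=get_state()["contact_force"][2]
    if abs(F)>12: break
    z-=1; ctrl.movel(g2w([0,y,z]),max_speed=.03); stat("press")
ctrl.pause(.3); stat("end")
ctrl.movel(g2w([0,y,260]),max_speed=.2)
ctrl.movel(g2w([0,250,300]),max_speed=.25)
for c in("top","scene"):
    im,W=cloud(c); cv2.imwrite(f"pics/{c}4.png",im); Wg=(W-O)@RG
    m=(abs(Wg[...,0])<.075)&(Wg[...,1]>.02)&(Wg[...,1]<.12)&(Wg[...,2]>.07)&(Wg[...,2]<.15)
    P=Wg[m]; A=np.c_[P[:,1],np.ones(len(P))]; k=np.linalg.lstsq(A,P[:,2],rcond=None)[0]
    print(c,"lid slope",-k[0],"z mid",P[:,2].mean(),len(P))
a=cv2.imread("pics/top4.png")[120:300,150:450];b=cv2.imread("pics/scene4.png")[140:320,150:450]
cv2.imwrite("pics/v4.png",np.vstack([cv2.resize(a,(480,290)),cv2.resize(b,(480,290))]))
E
```

```text
1.75 t 14.84 F [ 0.2 -0.5 -0.9] tcp_g [  0.  174.6 182.1]
1.5 t 15.31 F [0.2 0.7 0.4] tcp_g [  0.  149.6 185.5]
1.3 t 15.71 F [ 0.3 -0.2 -0.5] tcp_g [-1.000e-01  1.297e+02  1.835e+02]
1.1 t 16.11 F [-0.8  0.8 -0.5] tcp_g [-1.000e-01  1.109e+02  1.776e+02]
0.9 t 16.51 F [-0.1  0.2 -0.1] tcp_g [ -0.2  93.3 168.1]
0.7 t 16.91 F [ 0.2  0.4 -0.3] tcp_g [ -0.3  77.8 155.3]
0.5 t 17.31 F [0.1 0.4 0.8] tcp_g [ -0.4  65.2 139.5]
0.35 t 17.65 F [0.8 0.3 0.1] tcp_g [ -0.4  58.1 126.3]
0.2 t 17.99 F [0.4 0.2 0.5] tcp_g [ -0.4  53.  112.3]
0.08 t 18.29 F [-0.4  0.9 -0.1] tcp_g [ -0.3  50.5 100.7]
0 t 18.54 F [ 1.2 -0.9  1.8] tcp_g [ 0.4 49.4 93.1]
press t 18.79 F [-2.5 -0.6 11.1] tcp_g [ 0.5 49.3 93. ]
press t 19.04 F [-4.9  1.2 21.9] tcp_g [ 0.5 49.3 92.8]
end t 19.34 F [-5.2  0.8 21.6] tcp_g [ 0.5 49.3 92.9]
top lid slope -0.0014434967277804078 z mid 0.09318323632978585 1899
scene lid slope 0.007300748739480567 z mid 0.09418320819289087 1022
```

View pics/v4.png

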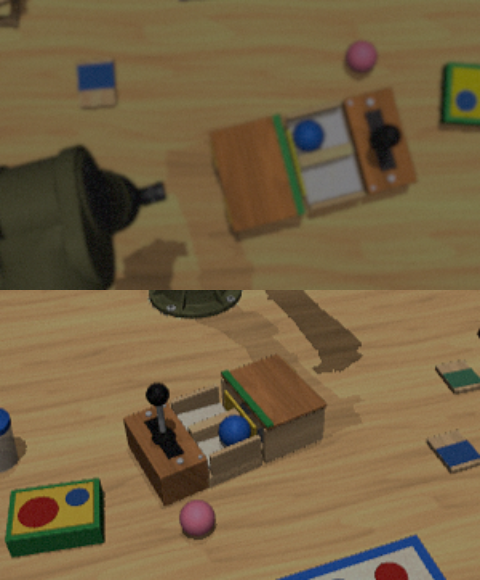

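The lid lies flat, with its top at 93 mm as specified and a slope of about 0. The stick is upright, blue waits in its lane, and the arm is clear.

```bash
python3 -c "
from h import *
stat(); ctrl.pause(.3); print(ticket.close_job())"
```

```text
t 21.4 F [-0.3  0.6 -0.2] tcp_g [-1.000e-01  2.479e+02  2.998e+02]
the job is handed in; nothing more can be done
None
```

The red ball is in the box with the lid shut, and I handed the job in at about 21.7 s of the 45 s allowed; it gives no verdict.

I pushed the joystick with the closed fingers towards the red ball's side (the game's -x) and held it until the ball had rolled in. Then I let the stick spring back and pushed the lid shut with the fingertips. The highest force I read was about 22 N, when pressing the lid down.

| Check | When | Reading |
|---|---|---|
| Red ball (game frame) | before the lid was shut | (-45, 95, 38) mm, in the box |
| Stick knob | after release | x = -1 mm, upright |
| Lid | after shutting | flat, top face at 93–94 mm, slope within 0.01 rad |
| Blue ball | stick held over | (47, -33, 66) mm, in its lane |

In the final pictures the blue ball is still in its lane, the stick is upright and the robot is clear of everything. The puzzle box and tiles look unmoved, though I did not measure them or the cup. The lid hides the red ball, so I could not check it again after shutting. No check failed or disagreed.

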